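# Brace the key jar in its holder and unscrew its cap

### The job

Stand the blue key jar, with its cap still on, all the way down in the white square holder, its green rib in the notch, so that it cannot turn. Then unscrew the tight metal cap (counterclockwise seen from above), stop turning when the threads let go, lift the cap straight up and finish while holding it level, just above the open jar (its lower edge about 15 mm over the jar's mouth), with the jar still fully down in the holder. Do not push the other things on the console about.

Things in the scene. Friction and masses are not known exactly. Their poses are not given: they have to be found in the camera images.
- jar: blue stoneware key jar, 0.34 to 0.55 kg: square body 64 x 64 mm, 60 mm high, then a white round neck of 38 mm diameter up to 84 mm; 105 mm tall with its cap, upright on the console. Origin: centre of its underside, z up. A green rib runs up the middle of its +x face. On the bare console it spins along when the cap is turned. It may be carried by its screwed-on cap.
- jar_rim (a point): centre of the jar's mouth, on the top of the neck, 84 mm above the jar's underside
- jar_tab (a point): top end of the jar's green rib (12 mm wide, full body height, standing 6 mm out of the +x face), 38 mm from the jar's axis and 60 mm above its underside
- cap: round aluminium cap, 60 mm diameter, 38 mm high, 0.09 kg; grip it across the diameter, with 35 N or so. Origin: centre of its lower edge, z up; screwed on, that edge is 67 mm above the jar's underside, 17 mm below the rim. Unscrewing takes 0.4 to 0.7 Nm and raises it about 1 mm (staying at one height is fine too); it cannot be pulled off before the threads let go.
- cap_bar (a point): outer end of the red bar on the cap's top, 28 mm from the axis along the cap's +x. It starts 0.75 to 1.25 rad clockwise (from above) of the jar's green rib; the threads let go when it comes within about 0.25 rad of the rib's direction (best straight over it); a sprung liner then pushes the cap up with about 10 N for 4 mm, and a stop bars turning over 0.3 rad past the rib
- holder: white steel holder screwed to the console: base plate 104 x 104 x 4 mm, square pocket 69 x 69 mm inside, walls and flared lip up to 32 mm above the console. Origin: centre of its underside, z up. The +x wall has an 18 mm notch in its middle for the jar's rib (green patch on the plate), so the jar fits only with its +x along the holder's +x
- holder_seat (a point): centre of the pocket's floor, 4 mm above the console; the jar's underside rests here
- fob: black rubberized car fob 70 x 36 x 14 mm, bystander; origin at its underside
- coaster: white ceramic coaster, 96 mm diameter, 8 mm thick, bystander; origin at its underside
- pen: aluminium pen 150 mm long, 10 mm thick, lying along its x, bystander; origin at its underside
- wedge: grey plastic door wedge 111 x 40 mm, rising to 26 mm, bystander; origin at its underside
- glasses_case: black hard glasses case 155 x 62 x 36 mm, bystander; origin at its underside
- organizer: white steel mail organizer with tilt-out front bin, 320 wide x 130 deep x 235 mm high, fixed at the right side of the console, its front towards the middle; origin at the centre of its underside
Not all that is in view belongs to the job. Several things look just like the jar: the one meant starts nearest to the robot's base.

How it is judged:
On the way, in this order (a step that is already met when the one before it is completed fails the run):
1. the jar stands fully down in the holder, rib in the notch, cap still screwed on (horizontal distance between jar and holder_seat below 0.007 m and z of jar in the frame of holder_seat below 0.004 m and x of jar_tab in the frame of holder above 0.028 m and angle between jar's own z axis and vertical below 0.08 rad and z of cap in the frame of jar_rim below -0.014 m and angle between the x axis of cap and the x axis of jar, either way round above 0.5 rad), for 0.2 s.
2. with the jar braced in the holder, the cap is turned until the threads let go (horizontal distance between jar and holder_seat below 0.007 m and z of jar in the frame of holder_seat below 0.006 m and z of cap in the frame of jar_rim below 0 m and angle between the x axis of cap and the x axis of jar, either way round below 0.34 rad), for 0.1 s.
At the end, for the whole second after the job is handed in: Jar fully down in the holder (7 mm sideways, 4 mm up), rib in notch, upright. Fingers hold the cap still and clear of the jar: lower edge 4 to 35 mm above the mouth, within 12 mm of the jar's axis, level within 0.15 rad, red bar within 0.5 rad of the rib's direction (horizontal distance between jar and holder_seat below 0.007 m and z of jar in the frame of holder_seat below 0.004 m and x of jar_tab in the frame of holder above 0.028 m and angle between jar's own z axis and vertical below 0.08 rad and z of cap in the frame of jar_rim between 0.004 and 0.035 m and horizontal distance between cap and jar_rim below 0.012 m and angle between cap's own z axis and vertical below 0.15 rad and angle between the x axis of cap and the x axis of jar, either way round below 0.5 rad and contact force between the fingers and cap above 1 N and contact force between jar and cap below 0.1 N and linear speed of each of cap, jar below 0.02 m/s); the arm keeps its last pose, push and grip.
It fails at once if the fob was pushed by over 20 mm (distance of fob from where it was at the start of the episode above 0.02 m).
It fails at once if the coaster was pushed by over 20 mm (distance of coaster from where it was at the start of the episode above 0.02 m).
It fails at once if the pen was pushed by over 20 mm (distance of pen from where it was at the start of the episode above 0.02 m).
It fails at once if the wedge was pushed by over 20 mm (distance of wedge from where it was at the start of the episode above 0.02 m).
It fails at once if the glasses case was pushed by over 20 mm (distance of glasses_case from where it was at the start of the episode above 0.02 m).
It also fails if it takes over 50 s, if anything falls off the work surface, if the arm or the gripper's body presses on something with over 40 N, if the wrist force passes 120 N, or if a joint passes its speed limit or range.

### The arm

A 6-joint arm with a two-finger parallel gripper is mounted at the origin on the work surface. World frame = base frame: x ahead of the robot, y to its left, z up, the work surface at z = 0. Lengths are in m, angles in rad, forces in N, time in s.
With the tool pointing down it reaches from about 0.3 to 0.875 m from the base axis. Payload 6.4 kg.
Tool frame: the origin (TCP) lies at the very end of the fingers, on their centre line; the grasp point (between the pads) lies 19 mm behind it (env.pinch_z is the distance from the TCP to the grasp point, in m); z points along the fingers, y is the line along which they close (so a half turn about z gives the same grasp; the last joint's range is limited). The gripper opens to 85 mm and grips with 20 to 120 N. Pads are 22 mm wide; open, the fingers measure 114 mm over their backs; the gripper's body (76 mm by 85 mm) begins 54 mm behind the grasp point. The pads swing forward as they close: fully open they stand 13 mm farther back than shut.
Start: joints at [-1.548, 0.181, 1.607, -0, 1.354, -0.206], TCP at [0.13, -0.56, 0.231] pointing down, gripper open.
Joint ranges: [-2.99, 2.99], [-0.89, 2.07], [0.3, 2.58], [-1.14, 4.28], [0, 2.63], [-3.12, 3.12]. Speed limits (rad/s): [2.57, 2.57, 3.01, 3.14, 3.14, 3.14].

### API

Orientations are given as a rotation vector (axis times angle).
In Python, from rig import env gives the robot as it stands. The module is installed in compiled form; this text tells all that it offers.
- The arm moves only by the tool servo_tool, never from a script. Its argument "rows" is a list of rows, each a list of 7 numbers: the shift along the tool's x, y, z each as a share of 0.25 m, from -1 to 1, then the turn, a rotation vector about the tool's x, y, z each as a share of 30 degrees, from -1 to 1, then the gripper's target within -1 to 1 (shut at 1, half-way at 0, fully open at -1). In form: [[tx, ty, tz, wx, wy, wz, hand], ...]. A call has 1 to 12 rows; each row is the pose to reach, as a shift and turn from the pose commanded when the call began, along the tool's axes at that moment; what a row does not reach only later rows make up. A row lasts 1/10 s, in which the tool goes at most 50 mm and 8.59 degrees, less where a joint would pass 70% of its speed; a pose out of reach is approached as far as the arm can. A call with a number of a shift or a turn outside -1 to 1 is refused whole. A call with a gripper value outside its range is refused whole. The fingers move at their own pace and stop on an object; "grip_force" is the grip in N (left out, the last holds). Time passes only in rows, so rows that repeat a pose let the fingers close. It gives the time, the measured TCP pose, the force, the opening and the grip force at its end, in the units of the state.
- env.observe(): the state, without advancing time (a new reading comes with each control period).
- env.get_image(name): name is "scene" or "top" or "wrist"; returns the picture (384x512x3 uint8, red, green, blue); there is no depth.
- env.calibration(name): a dict with "K" (3x3 intrinsics, pixels), "rvec" (rotation vector, rad) and "tvec" (3), from world to camera coordinates, as OpenCV has them; the wrist camera has in their place "T_tool_cam" (4x4, takes a point from camera to tool coordinates, whose origin is the TCP and whose axes are the flange's). Camera axes: x right, y down, z forward; pixel columns grow to the right and rows downward; lengths in m; the calibration is good to about 2 mm. A picture is of the moment at which its call begins: read the wrist's pose just before it. calibration takes no time and is no camera call.
- env.close_job(): hands the job in; it is judged then, once.
Trained networks look in the newest picture that a camera, given by its name, has taken for a name from the list of things; names that differ only in an ending like _2 or _b are one class to them, and where a whole thing is asked for, a point or a joint stands for the part that bears it (a point fixed in the world has none). Each returns a list of dicts, best first, with "score" (0 to 1); they miss things now and then, are a little off and sometimes report something else, mostly with a low value. They report only what shows in the picture. A call takes as long as a camera call. They do not tell look-alikes from the thing itself.
- env.spot_in(camera, target): "xyz" ([x, y, z] in m, in world coordinates, good to about 4 mm: the middle of the surface that is visible of it).
- env.outline_of(camera, target): "mask" (384x512 bool, what is visible of it).
The state is a dict: "time_s": time; "joint_pos": joint angles; "joint_vel": joint speeds; "effort": joint torques, N m; "tool_pos": TCP position; "orientation": TCP orientation; "contact_force": force on the tool from outside, world axes, zero at the start; "torque": the same for the moment, N m; "grip_width": finger opening in m; "finger_force": force on a finger pad.
Only numpy, scipy, OpenCV 4.12 (cv2) and the standard library are available. Lean on these libraries where they do the work, as an engineer would, in place of code of your own. Each camera call takes 0.05 s, during which the arm holds its last target. There are 200 camera calls.

## Working session

There is one attempt and no reset: what is moved stays moved. The work goes in short steps, Python scripts to look and compute and a tool call to move; the robot and the scene stay as the last step left them, time stands still between calls to the robot, and variables do not carry over. Pictures are saved under pics/ and viewed, at most 10 in all, crops included, and the job is handed in when it is done.

Besides the shell and the picture viewer there is one more tool, called after "Emit:" as name(argument=value, ...) on one line, values as JSON. servo_tool: Moves the arm, as the interface text tells. Shift numbers are shares of 0.25 m and turn numbers shares of 30 degrees, none past 1 either way. Its arguments: {"type":"object","properties":{"rows":{"type":"array"},"grip_force":{"type":"number"}},"required":["rows"]}

```bash
mkdir -p pics; cat > h.py <<'E'
import numpy as np, cv2
from rig import env
from scipy.spatial.transform import Rotation as R
def save(img,n): cv2.imwrite('pics/'+n+'.png',img[:,:,::-1])
def cam(name,st=None):
    c=env.calibration(name);K=np.array(c['K'])
    if 'rvec' in c:
        Rm=R.from_rotvec(np.ravel(c['rvec'])).as_matrix();t=np.ravel(c['tvec'])
    else:
        st=st or env.observe();T=np.eye(4);T[:3,:3]=R.from_rotvec(st['orientation']).as_matrix();T[:3,3]=st['tool_pos']
        M=np.linalg.inv(T@np.array(c['T_tool_cam']));Rm=M[:3,:3];t=M[:3,3]
    return K,Rm,t
def onplane(c,uv,z):
    K,Rm,t=c;d=Rm.T@np.linalg.solve(K,[uv[0],uv[1],1]);o=-Rm.T@t
    return o+d*(z-o[2])/d[2]
def proj(c,p):
    K,Rm,t=c;q=K@(Rm@np.asarray(p)+t);return q[:2]/q[2]
E
python3 - <<'E'
from h import *
np.set_printoptions(precision=4,suppress=True)
for n in('scene','top'):
    im=env.get_image(n);save(im,n)
    for t in('jar','cap','cap_bar','jar_tab','holder','holder_seat','fob','coaster','pen','wedge','glasses_case'):
        try:print(n,t,[(np.round(d['xyz'],3).tolist(),round(d['score'],2),np.round(proj(cam(n),d['xyz'])).tolist()) for d in env.spot_in(n,t)])
        except Exception as e:print(n,t,e)
print({k:np.round(v,3).tolist() for k,v in env.observe().items()})
print(env.calibration('wrist'))
E
```

```text
scene jar [([0.44, 0.426, 0.059], 0.73, [418.0, 301.0]), ([0.514, 0.307, 0.062], 0.7, [364.0, 281.0]), ([0.496, 0.176, 0.043], 0.65, [335.0, 251.0]), ([0.608, 0.226, 0.057], 0.63, [316.0, 277.0])]
scene cap [([0.486, 0.165, 0.102], 0.7, [338.0, 233.0])]
scene cap_bar [([0.481, 0.16, 0.109], 0.97, [338.0, 230.0])]
scene jar_tab [([0.515, 0.307, 0.066], 0.96, [363.0, 280.0]), ([0.607, 0.23, 0.061], 0.85, [318.0, 277.0]), ([0.496, 0.179, 0.045], 0.82, [336.0, 251.0]), ([0.442, 0.428, 0.063], 0.76, [418.0, 301.0]), ([0.521, 0.003, 0.017], 0.67, [292.0, 224.0])]
scene holder [([0.537, -0.223, 0.01], 0.85, [249.0, 188.0]), ([0.494, 0.179, 0.044], 0.71, [336.0, 251.0])]
scene holder_seat [([0.53, -0.227, 0.005], 0.74, [250.0, 188.0])]
scene fob [([0.734, -0.187, 0.016], 0.74, [203.0, 215.0])]
scene coaster [([0.728, 0.205, 0.006], 0.74, [275.0, 304.0])]
scene pen [([0.738, -0.004, 0.007], 0.59, [232.0, 254.0])]
scene wedge [([0.523, 0.003, 0.014], 0.82, [291.0, 225.0])]
scene glasses_case [([0.682, 0.457, 0.036], 0.66, [355.0, 366.0])]
top jar [([0.59, 0.203, 0.059], 0.93, [171.0, 179.0]), 
[... 1203 characters left out ...]
])]
{'time_s': 1.2, 'joint_pos': [-1.548, 0.181, 1.607, 0.0, 1.354, -0.206], 'joint_vel': [-0.001, 0.001, -0.001, -0.001, -0.001, 0.002], 'effort': [0.0, -44.485, -35.168, -0.0, 0.001, -0.0], 'tool_pos': [0.13, -0.56, 0.231], 'orientation': [-3.121, -0.359, -0.0], 'contact_force': [0.408, 0.609, 0.067], 'torque': [0.022, 0.025, 0.023], 'finger_force': 0.0, 'grip_width': 0.085}
{'K': array([[337.2746,   0.    , 251.0518],
       [  0.    , 337.2746, 193.8662],
       [  0.    ,   0.    ,   1.    ]]), 'T_tool_cam': array([[-0.0001, -0.9449, -0.3272,  0.0843],
       [ 1.    , -0.0007,  0.0017, -0.0004],
       [-0.0019, -0.3272,  0.9449, -0.1421],
       [ 0.    ,  0.    ,  0.    ,  1.    ]])}
```

```bash
python3 - <<'E'
import cv2,numpy as np
a=cv2.imread('pics/scene.png');b=cv2.imread('pics/top.png')
a=a[170:390,180:480];b=b[110:260,80:340]
a=cv2.resize(a,None,fx=1.3,fy=1.3,interpolation=2);b=cv2.resize(b,None,fx=2,fy=2,interpolation=2)
c=np.zeros((a.shape[0]+b.shape[0],max(a.shape[1],b.shape[1]),3),np.uint8)
c[:a.shape[0],:a.shape[1]]=a;c[a.shape[0]:,:b.shape[1]]=b
print(c.shape);cv2.imwrite('pics/both.png',c)
E
```

```text
(578, 520, 3)
```

View pics/both.png

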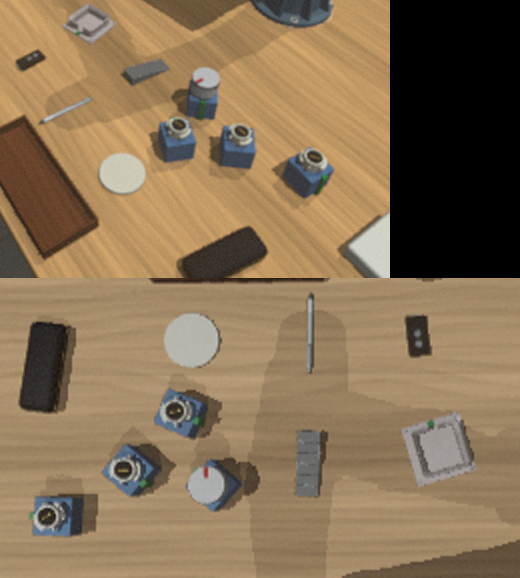

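Scene: four blue jars. Scene-image pixels are capped (338,233), uncapped (316,277), (364,281) and (418,301). The capped one, at about (0.475, 0.155), is nearest the base, so it is the target. The holder is at (250,188) with its green patch towards +x. I'll fly over the holder first.

Emit:
servo_tool(rows=[[0.96,-0.48,0,0,0,0,-1],[0.96,-0.48,0,0,0,0,-1],[0.96,-0.48,0,0,0,0,-1],[0.96,-0.48,0,0,0,0,-1],[0.96,-0.48,0,0,0,0,-1],[0.96,-0.48,0,0,0,0,-1],[0.96,-0.48,0,0,0,0,-1]])

```text
time_s: 1.9
tool_pos: [0.3389, -0.3868, 0.2315]
orientation: [3.12, 0.365, 0.001]
contact_force: [-0.6, -0.6, 0.2]
grip_width: 0.0853
finger_force: 0.0
```

```bash
cat > look.py <<'E'
import sys
from h import *
n=sys.argv[1];st=env.observe();im=env.get_image('wrist');save(im,n);c=cam('wrist',st)
np.savez(n,K=c[0],R=c[1],t=c[2])
print(st['time_s'],np.round(st['tool_pos'],4),np.round(st['orientation'],3),np.round(st['joint_pos'],2))
for t in sys.argv[2:]:
    for d in env.spot_in('wrist',t):print(t,np.round(d['xyz'],4),round(d['score'],2),np.round(proj(c,d['xyz'])))
E
python3 look.py w1 holder holder_seat
```

```text
1.9 [ 0.3389 -0.3868  0.2315] [3.12e+00 3.65e-01 1.00e-03] [-1.08  0.04  1.76  0.    1.34  0.25]
```

Emit:
servo_tool(rows=[[0.9,-0.44,0,0,0,0,-1],[0.9,-0.44,0,0,0,0,-1],[0.9,-0.44,0,0,0,0,-1],[0.9,-0.44,0,0,0,0,-1],[0.9,-0.44,0,0,0,0,-1],[0.9,-0.44,0,0,0,0,-1],[0.9,-0.44,0,0,0,0,-1]])

```text
time_s: 2.75
tool_pos: [0.5311, -0.2311, 0.2308]
orientation: [3.121, 0.36, -0.002]
contact_force: [-0.2, -0.2, 0.5]
grip_width: 0.085
finger_force: 0.0
```

```bash
python3 look.py w2 holder holder_seat; python3 -c "
import cv2,numpy as np
cv2.imwrite('pics/w12.png',cv2.resize(np.vstack([cv2.imread('pics/w1.png'),cv2.imread('pics/w2.png')]),None,fx=.78,fy=.78))"
```

```text
2.75 [ 0.5311 -0.2311  0.2308] [ 3.121e+00  3.600e-01 -2.000e-03] [-0.61  0.19  1.6  -0.    1.36  0.73]
holder [ 0.5397 -0.2291  0.0008] 0.93 [251. 148.]
holder_seat [ 0.5426 -0.2302  0.0061] 0.8 [252. 147.]
holder_seat [ 0.5197 -0.0114  0.0175] 0.45 [ 42. 123.]
```

View pics/w12.png

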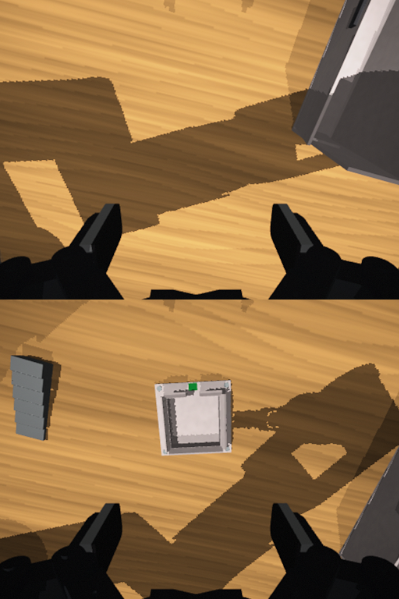

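Two views: w1 shows no holder, w2 shows it around (250,147) with its green notch patch at about (247,112). I'll take a second view from another place, on the way to the jar.

Emit:
servo_tool(rows=[[-0.1,-0.3,0,0,0,0,-1],[-0.1,-0.3,0,0,0,0,-1],[-0.1,-0.3,0,0,0,0,-1]])

```text
time_s: 3.2
tool_pos: [0.4873, -0.1619, 0.231]
orientation: [-3.12, -0.357, 0.002]
contact_force: [0.1, -0.6, -0.1]
grip_width: 0.0854
finger_force: 0.0
```

```bash
python3 look.py w3 holder holder_seat; python3 -c "
import cv2,numpy as np
from h import proj
o=[]
for n in('w2','w3'):
    f=np.load(n+'.npz');c=(f['K'],f['R'],f['t']);u=proj(c,[.54,-.23,.015]).astype(int);print(n,u-60)
    o.append(cv2.resize(cv2.imread('pics/'+n+'.png')[max(u[1]-60,0):u[1]+60,max(u[0]-60,0):u[0]+60],(396,396),interpolation=2))
cv2.imwrite('pics/hc.png',np.hstack(o))"
```

```text
3.2 [ 0.4873 -0.1619  0.231 ] [-3.12e+00 -3.57e-01  2.00e-03] [-0.55  0.04  1.76  0.    1.34  0.79]
holder [ 0.5369 -0.2242 -0.0014] 0.84 [317. 125.]
holder_seat [ 0.5401 -0.2315  0.0053] 0.87 [325. 125.]
w2 [191  91]
w3 [265  65]
```

View pics/hc.png

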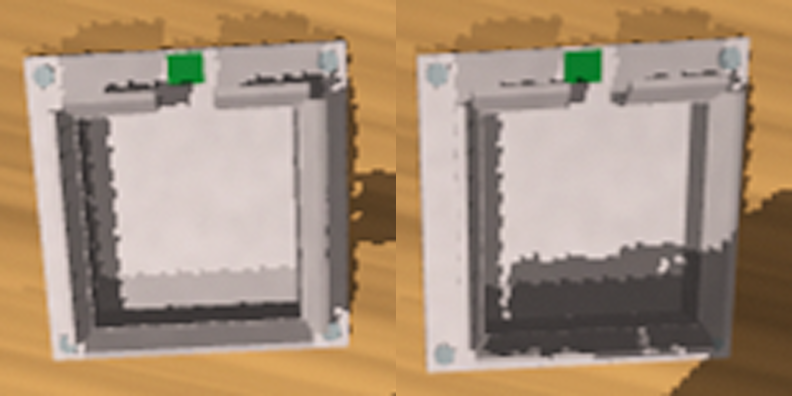

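The crops show the holder's plate corners, the four screws and the green patch clearly in both views. The patch is at top centre, so holder +x points up the image. I'll fit the holder's pose from the corners and screws.

```bash
cat > fith.py <<'E'
from h import *
from scipy.optimize import least_squares
V={'w2':((191,91),[(25,57),(347,40),(55,358),(349,345)],[(43,74),(330,60),(70,343),(333,330)],(185,69)),'w3':((265,65),[(22,55),(351,40),(32,371),(331,357)],[(41,74),(335,56),(48,354)],(187,66))}
S=[(1,1),(1,-1),(-1,1),(-1,-1)]
obs=[]
for n,(o,cs,sc,g) in V.items():
    f=np.load(n+'.npz');c=(f['K'],f['R'],f['t'])
    P=lambda u:np.array(u)/3.3+o-0.35
    for s,u in zip(S,cs):obs.append((c,P(u),s,0))
    for s,u in zip(S,sc):obs.append((c,P(u),s,1))
    obs.append((c,P(g),(1,0),2))
def model(p):
    x,y,z,a,sz,gx=p;r=[]
    for c,u,s,k in obs:
        l=np.array(s,float)*(0.052 if k==0 else sz if k==1 else gx)
        w=[x+np.cos(a)*l[0]-np.sin(a)*l[1],y+np.sin(a)*l[0]+np.cos(a)*l[1],z];r+=list(proj(c,w)-u)
    return r
for fz in (None,.004):
    if fz is None:q=least_squares(model,[.54,-.23,0,0,.046,.046],loss='soft_l1')
    else:q=least_squares(lambda p:model([p[0],p[1],fz,*p[2:]]),[.54,-.23,0,.046,.046],loss='soft_l1')
    print(np.round(q.x,4));
print(np.round(np.array(model([*q.x[:2],.004,*q.x[2:]])).reshape(-1,2),1).tolist())
E
python3 fith.py
```

```text
[ 0.5341 -0.2288  0.002   0.279   0.0464  0.046 ]
[ 0.5344 -0.2285  0.2794  0.0462  0.0457]
[[-0.3, -0.0], [-0.0, 0.0], [-0.3, 0.5], [-0.0, 0.1], [0.2, 0.1], [-0.3, -0.1], [-0.3, 0.1], [-0.2, 0.2], [0.3, -0.2], [-0.0, -0.1], [0.9, -1.1], [-0.2, 0.3], [0.9, -0.0], [-0.1, -0.3], [-0.2, 0.3], [-0.0, 0.2], [0.1, 0.2]]
```

Emit:
servo_tool(rows=[[0.24,-1,0,0,0,0,-1],[0.24,-1,0,0,0,0,-1],[0.24,-1,0,0,0,0,-1],[0.24,-1,0,0,0,0,-1],[0.24,-1,0,0,0,0,-1],[0.24,-1,0,0,0,0,-1],[0.24,-1,0,0,0,0,-1]])

```text
time_s: 4.05
tool_pos: [0.4922, 0.0943, 0.2314]
orientation: [3.12, 0.362, 0.001]
contact_force: [0.3, -0.2, 0.1]
grip_width: 0.0855
finger_force: 0.0
```

```bash
python3 look.py j1 jar cap cap_bar jar_tab
```

```text
4.05 [0.4922 0.0943 0.2314] [3.12e+00 3.62e-01 1.00e-03] [-0.05  0.01  1.79 -0.    1.34  1.29]
jar [0.4988 0.1422 0.0585] 0.98 [203. 152.]
jar [0.5852 0.2024 0.0614] 0.94 [151.  38.]
jar [0.5041 0.2789 0.0618] 0.91 [ 55. 113.]
cap [0.4769 0.1521 0.1016] 0.82 [180. 185.]
cap_bar [0.4813 0.1542 0.1043] 0.71 [178. 180.]
cap_bar [ 0.5202 -0.1926  0.0044] 0.3 [498. 190.]
jar_tab [0.4993 0.1433 0.0583] 0.8 [202. 151.]
jar_tab [0.5876 0.1971 0.0562] 0.77 [159.  38.]
jar_tab [0.5068 0.2848 0.0607] 0.64 [ 49. 108.]
```

Emit:
servo_tool(rows=[[0.0,-0.3,0,0,0,0,-1],[0.0,-0.3,0,0,0,0,-1],[0.0,-0.3,0,0,0,0,-1]])

```text
time_s: 4.6
tool_pos: [0.4741, 0.1679, 0.2313]
orientation: [-3.12, -0.36, 0.0]
contact_force: [-0.1, -0.8, 0.1]
grip_width: 0.0857
finger_force: 0.0
```

```bash
python3 look.py j2 jar cap cap_bar jar_tab; python3 -c "
import cv2,numpy as np
from h import proj
o=[]
for n in('j1','j2'):
    f=np.load(n+'.npz');c=(f['K'],f['R'],f['t']);u=proj(c,[.477,.156,.08]).astype(int);u=np.clip(u,80,(511-80,383-80));print(n,u-80)
    o.append(cv2.resize(cv2.imread('pics/'+n+'.png')[u[1]-80:u[1]+80,u[0]-80:u[0]+80],(400,400),interpolation=2))
cv2.imwrite('pics/jc.png',np.hstack(o))"
```

```text
4.6 [0.4741 0.1679 0.2313] [-3.12 -0.36  0.  ] [0.1  0.02 1.78 0.   1.34 1.44]
jar [0.505  0.2864 0.0611] 0.96 [131. 109.]
jar [0.4969 0.1679 0.0623] 0.87 [257. 148.]
jar [0.5867 0.2074 0.0644] 0.62 [236.  34.]
jar [0.4367 0.3839 0.0426] 0.55 [ 31. 153.]
cap [0.4751 0.1609 0.1046] 0.8 [260. 185.]
cap_bar [0.4983 0.1686 0.0597] 0.22 [256. 146.]
jar_tab [0.5042 0.2904 0.062 ] 0.95 [126. 109.]
jar_tab [0.5867 0.2073 0.0623] 0.89 [236.  34.]
jar_tab [0.4312 0.388  0.0475] 0.87 [ 24. 159.]
jar_tab [0.5012 0.1692 0.0587] 0.59 [256. 142.]
j1 [100  96]
j2 [184  95]
```

View pics/jc.png

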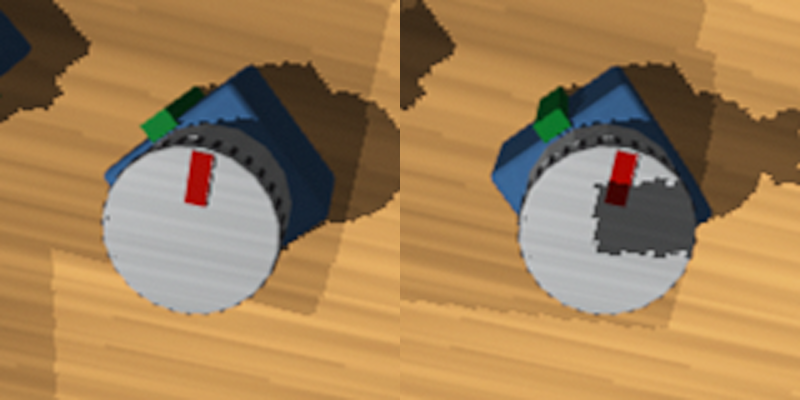

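The crop confirms the choice: a blue jar with a metal cap, its red bar at j1 (181,157), and the green rib up-left at j1 (164,145). The rib is CCW of the bar, as described. Now the pose fit.

```bash
cat > fitj.py <<'E'
from h import *
from scipy.optimize import least_squares
V={'j1':((100,96),[(192,230),(203,152),(197,206),(159,124),(232,85),(253,67),(105,172)]),'j2':((184,95),[(207,230),(226,152),(216,206),(151,125),(208,83),(220,67),(92,178)])}
obs=[]
for n,(o,us) in V.items():
    f=np.load(n+'.npz');obs.append(((f['K'],f['R'],f['t']),[np.array(u)/2.5+o-.3 for u in us]))
def model(p):
    x,y,a,b,zc,zr,ri=p;r=[]
    L=[(0,0,zc,0),(.028,0,zc,1),(ri,0,zc,1),(.035,0,zr,0),(.032,-.032,zr,0),(.032,-.032,0,0),(.032,.032,zr,0)]
    for c,us in obs:
        for (lx,ly,z,k),u in zip(L,us):
            t=b if k else a
            r+=list(proj(c,[x+np.cos(t)*lx-np.sin(t)*ly,y+np.sin(t)*lx+np.cos(t)*ly,z])-u)
    return r
q=least_squares(model,[.477,.156,.8,0.1,.1,.06,.01],loss='soft_l1')
print(np.round(q.x,4));print(np.round(np.array(model(q.x)).reshape(2,-1,2),1).tolist())
E
python3 fitj.py; python3 -c "
from h import *
for n in ('scene','top'): print(n,np.round(onplane(cam(n),(338,233) if n=='scene' else (183,213),.1),3))"
```

```text
[0.4721 0.1539 0.8353 0.0453 0.0981 0.0536 0.0094]
[[[1.4, 0.6], [0.9, 0.4], [0.7, -0.1], [1.1, -0.1], [0.3, -1.1], [-0.2, -1.0], [-0.8, 1.7]], [[-0.1, 0.7], [-1.0, 0.4], [-1.5, -0.0], [-0.2, -0.3], [6.7, -0.2], [-1.2, -0.8], [-1.7, -0.5]]]
scene [0.483 0.163 0.1  ]
top [0.475 0.156 0.1  ]
```

```bash
cat >> fitj.py <<'E'
g=lambda p:model([*p[:4],.105,.06,p[4]])
q=least_squares(g,[.477,.156,.8,0.1,.01],loss='soft_l1')
print(np.round(q.x,4));print(np.round(np.array(g(q.x)).reshape(2,-1,2),1).tolist())
for c,us in obs:
    print([np.round(onplane(c,u,z),4)[:2].tolist() for u,z in zip(us,[.105]*3+[.06]*2+[0,.06])])
E
python3 fitj.py
```

```text
[0.4721 0.1539 0.8353 0.0453 0.0981 0.0536 0.0094]
[[[1.4, 0.6], [0.9, 0.4], [0.7, -0.1], [1.1, -0.1], [0.3, -1.1], [-0.2, -1.0], [-0.8, 1.7]], [[-0.1, 0.7], [-1.0, 0.4], [-1.5, -0.0], [-0.2, -0.3], [6.7, -0.2], [-1.2, -0.8], [-1.7, -0.5]]]
[0.4735 0.1537 0.8321 0.0472 0.0101]
[[[0.3, 1.7], [-0.2, 0.7], [-0.3, -0.1], [0.0, -0.2], [-0.1, -1.5], [0.4, -2.2], [-2.4, 1.9]], [[1.0, 1.8], [0.2, 0.8], [-0.2, -0.0], [0.4, -0.5], [8.0, -0.6], [-0.6, -1.9], [-1.7, -0.3]]]
[[0.475, 0.1542], [0.5021, 0.1549], [0.4836, 0.1539], [0.4969, 0.1795], [0.5174, 0.1554], [0.5163, 0.1558], [0.4738, 0.1969]]
[[0.4749, 0.1548], [0.5021, 0.1553], [0.4837, 0.154], [0.4966, 0.1798], [0.5165, 0.1628], [0.5168, 0.1547], [0.4715, 0.1973]]
```

Holding the known heights, both views agree:

| Item | Measured |
|---|---|
| Cap axis | (0.475, 0.1545) |
| Rib yaw | about 0.83 |
| Bar yaw | about 0.04 |
| Holder | (0.534, -0.2285), yaw 0.279 |

The difference of about 0.79 between rib and bar is within range. Descending to grip.

Emit:
servo_tool(rows=[[-0.008,0.054,0.2,0,0,0,-1],[-0.008,0.054,0.4,0,0,0,-1],[-0.008,0.054,0.5,0,0,0,-1],[-0.008,0.054,0.58,0,0,0,-1],[-0.008,0.054,0.65,0,0,0,-1],[-0.008,0.054,0.65,0,0,0,-1],[-0.008,0.054,0.65,0,0,0,-1]])

```text
time_s: 5.55
tool_pos: [0.4759, 0.1527, 0.069]
orientation: [3.121, 0.357, -0.001]
contact_force: [-0.2, 1.0, 0.5]
grip_width: 0.0852
finger_force: 0.0
```

Emit:
servo_tool(rows=[[0,0,0,0,0,0,-0.2],[0,0,0,0,0,0,0.2],[0,0,0,0,0,0,0.6],[0,0,0,0,0,0,1],[0,0,0,0,0,0,1],[0,0,0,0,0,0,1],[0,0,0,0,0,0,1]], grip_force=40)

```text
time_s: 6.25
tool_pos: [0.4765, 0.1541, 0.0701]
orientation: [-3.12, -0.359, -0.004]
contact_force: [-1.1, 4.5, 7.2]
grip_width: 0.0592
finger_force: 42.1
```

Emit:
servo_tool(rows=[[0,0,-0.06,0,0,0,1],[0,0,-0.16,0,0,0,1],[0,0,-0.28,0,0,0,1],[0,0,-0.4,0,0,0.1,1],[0,0,-0.4,0,0,0.3,1],[0,0,-0.4,0,0,0.5,1],[0,0,-0.4,0,0,0.5,1]])

```text
time_s: 6.95
tool_pos: [0.4748, 0.1531, 0.1682]
orientation: [3.14, -0.053, -0.002]
contact_force: [-0.6, -0.0, -5.6]
grip_width: 0.0586
finger_force: 45.3
```

Emit:
servo_tool(rows=[[0.04,0.07,0,0,0,0.1,1],[0.08,0.2,0,0,0,0.3,1],[0.12,0.4,0,0,0,0.5,1],[0.12,0.55,0,0,0,0.5,1],[0.12,0.7,0,0,0,0.5,1],[0.12,0.78,0,0,0,0.5,1],[0.12,0.8,0,0,0,0.5,1],[0.12,0.8,0,0,0,0.5,1]])

```text
time_s: 7.75
tool_pos: [0.4984, -0.048, 0.1681]
orientation: [-3.107, 0.461, 0.002]
contact_force: [-0.4, -0.2, -5.5]
grip_width: 0.059
finger_force: 45.6
```

```bash
python3 look.py c1; python3 -c "
import cv2
cv2.imwrite('pics/c1c.png',cv2.resize(cv2.imread('pics/c1.png'),(768,576),interpolation=2))"
```

```text
7.75 [ 0.4984 -0.048   0.1681] [-3.107e+00  4.610e-01  2.000e-03] [-0.33  0.08  1.85  0.    1.21  1.53]
```

View pics/c1c.png

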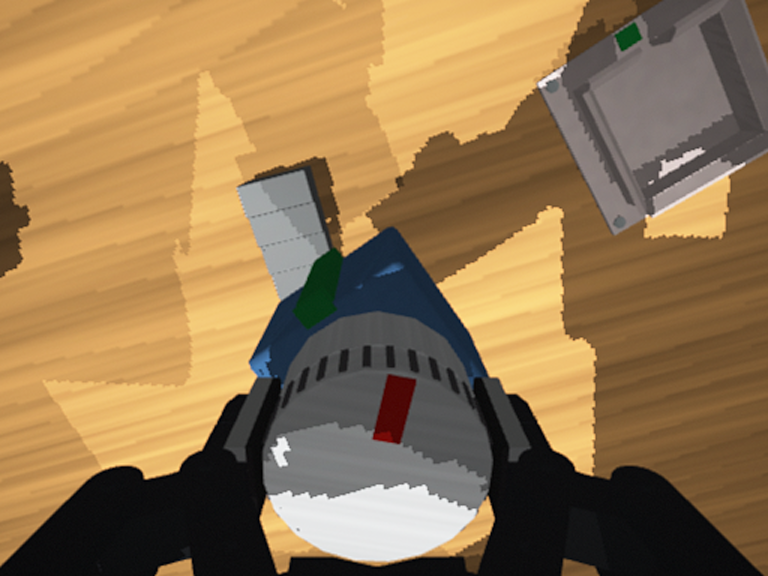

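The jar hangs from the cap, gripped. Rib at about (318,290), bar at (394,410), base corner at (392,228). Checking jar pose in the hand against the prediction.

```bash
cat > chk.py <<'E'
from h import *
from scipy.optimize import least_squares
f=np.load('c1.npz');c=(f['K'],f['R'],f['t'])
def pt(p,l,z):
    x,y,a=p;return proj(c,[x+np.cos(a)*l[0]-np.sin(a)*l[1],y+np.sin(a)*l[0]+np.cos(a)*l[1],.098+z])*1.5
L={'corner0':((.032,-.032),0),'corner60':((.032,-.032),.06),'left0':((.032,.032),0),'left60':((.032,.032),.06),'ribL0':((.038,.006),0),'ribR0':((.038,-.006),0),'ribL60':((.038,.006),.06),'ribR60':((.038,-.006),.06),'capc':((0,0),.105)}
p=[.4984,-.048,.306]
for k,v in L.items():print(k,np.round(pt(p,*v)))
for b in (-.45,-.5,-.55): print('bar',b,np.round(pt([*p[:2],b],(.028,0),.105)),np.round(pt([*p[:2],b],(.01,0),.105)))
E
python3 chk.py; python3 -c "
import cv2
cv2.imwrite('pics/c1d.png',cv2.resize(cv2.imread('pics/c1.png')[140:270,150:340],None,fx=4,fy=4,interpolation=2))"
```

```text
corner0 [396. 215.]
corner60 [404. 252.]
left0 [277. 296.]
left60 [243. 357.]
ribL0 [315. 253.]
ribR0 [338. 238.]
ribL60 [294. 302.]
ribR60 [325. 282.]
capc [377. 466.]
bar -0.45 [396. 369.] [384. 433.]
bar -0.5 [401. 370.] [386. 433.]
bar -0.55 [407. 371.] [387. 434.]
```

View pics/c1d.png

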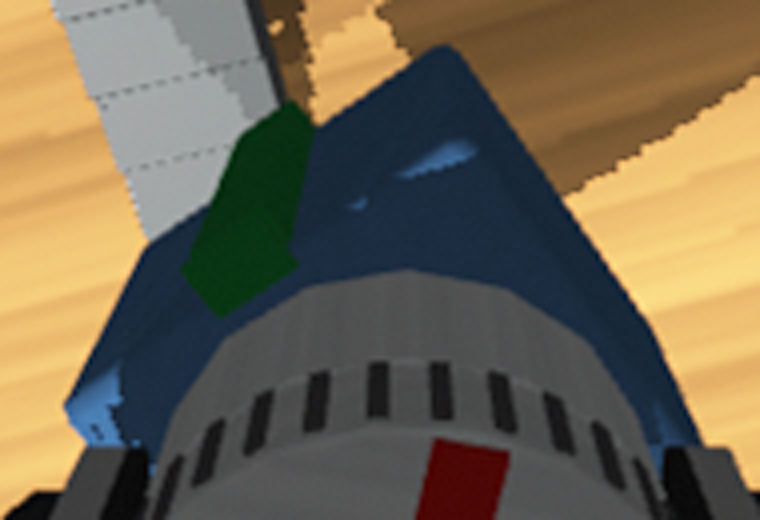

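```bash
cat >> chk.py <<'E'
O={'corner0':(393,227),'ribL0':(315,262),'ribR0':(334,247.5),'left0':(281,300),'left60':(250.5,362),'ribL60':(293,310.5)}
L['riL60']=((.032,.006),.06);O['riL60']=(308,328.5);L['riR60']=((.032,-.006),.06);O['riR60']=(336,308)
def res(p):
    return np.concatenate([pt(p[:3],L[k][0],L[k][1]+(p[3] if len(p)>3 else 0))-O[k] for k in O]+[0.5*(pt([*p[:2],p[-1]],(.028,0),.105+(p[3] if len(p)>4 else 0))-(402,378))])
for p0 in ([.498,-.048,.3,-.5],[.498,-.048,.3,0,-.5]):
    def rr(p): return np.concatenate([pt(p[:3],L[k][0],L[k][1]+(p[3] if len(p)>4 else 0))-O[k] for k in O]+[pt([*p[:2],p[-1]],(.028,0),.105+(p[3] if len(p)>4 else 0))-(402,378),pt([*p[:2],p[-1]],(.0101,0),.105+(p[3] if len(p)>4 else 0))-(387,441)])
    q=least_squares(rr,p0,loss='soft_l1');print(np.round(q.x,4),q.cost);print(np.round(rr(q.x).reshape(-1,2),1).tolist())
x=q.x;d=np.array(x[:2])-[.4984,-.048];a=-.2946
print('tool offset',d@[np.cos(a),np.sin(a)],d@[np.sin(a),-np.cos(a)])
E
python3 chk.py|tail -5
```

```text
[ 0.4957 -0.0482  0.3471 -0.4667] 32.10567052953271
[[1.2, -6.3], [0.5, -0.4], [3.2, -2.0], [-2.2, 5.4], [-4.0, 6.8], [1.6, 1.8], [-1.6, -2.5], [-0.7, -2.6], [-0.4, 0.8], [1.2, 0.4]]
[ 0.4927 -0.0458  0.3119 -0.0073 -0.5423] 23.50057007241135
[[0.8, -1.0], [1.4, 0.7], [3.9, 0.4], [-1.7, 3.8], [-2.0, 2.0], [3.8, 1.0], [-0.5, -3.5], [-0.1, -1.8], [0.3, 0.6], [-2.3, -4.4]]
tool offset -0.00607441745952813 -0.00048554413670575715
```

The jar sits about 3 mm back along tool x, at yaw about 0.33. Moving above the holder to compare the two directly.

Emit:
servo_tool(rows=[[0.06,0.1,0,0,0,0.05,1],[0.14,0.25,0,0,0,0.095,1],[0.23,0.42,0,0,0,0.095,1],[0.32,0.57,0,0,0,0.095,1],[0.358,0.65,0.05,0,0,0.095,1],[0.358,0.65,0.12,0,0,0.095,1],[0.358,0.65,0.18,0,0,0.095,1],[0.358,0.65,0.2,0,0,0.095,1],[0.358,0.65,0.2,0,0,0.095,1]])

```text
time_s: 8.7
tool_pos: [0.5369, -0.2271, 0.1175]
orientation: [-3.094, 0.535, 0.004]
contact_force: [-0.5, 0.1, -4.5]
grip_width: 0.0588
finger_force: 45.9
```

```bash
python3 look.py d1; python3 -c "
import cv2
from h import *
im=env.get_image('scene');save(im,'d1s')
a=cv2.resize(cv2.imread('pics/d1.png')[60:360,90:420],None,fx=2,fy=2,interpolation=2)
b=cv2.resize(im[150:230,210:290,::-1],(140,140),interpolation=2);a[:140,:140]=b
cv2.imwrite('pics/d1c.png',a)"
```

```text
8.7 [ 0.5369 -0.2271  0.1175] [-3.094  0.535  0.004] [-0.6   0.32  1.68  0.    1.14  1.31]
```

View pics/d1c.png

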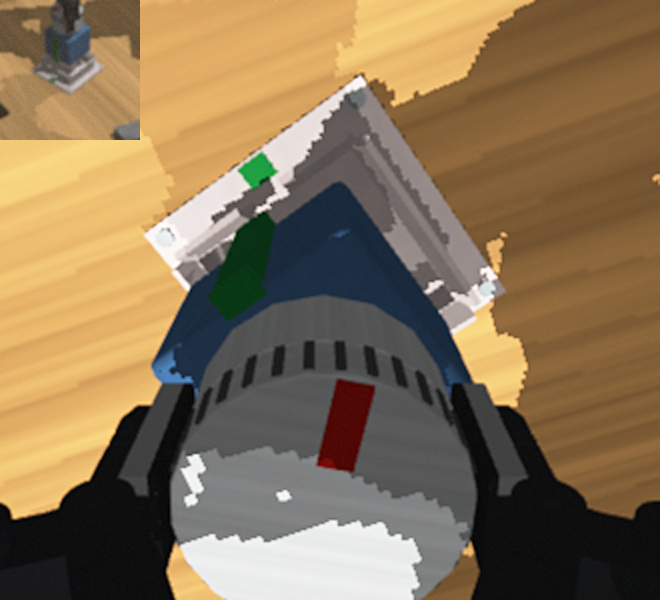

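In the wrist view the base corner is near (343,180) and the rib at (245,265). The green patch is at (258,171), and plate corners show at (360,75), (145,233) and (505,290). Fitting both in this one image gives the relative offset.

```bash
cat > rel.py <<'E'
from h import *
from scipy.optimize import least_squares
f=np.load('d1.npz');c=(f['K'],f['R'],f['t'])
P=lambda u:np.array(u)/2+(90,60)-.25
def pt(p,l,z):
    x,y,a=p;return proj(c,[x+np.cos(a)*l[0]-np.sin(a)*l[1],y+np.sin(a)*l[0]+np.cos(a)*l[1],z])
s=.0462
H=[((.052,-.052),(360,75)),((.052,.052),(145,233)),((-.052,-.052),(505,290)),((s,s),(166,237)),((s,-s),(355,97)),((-s,-s),(487,288)),((.0457,0),(258,171))]
r=lambda p:np.concatenate([pt(p,l,.004)-P(u) for l,u in H])
q=least_squares(r,[.534,-.2285,.28],loss='soft_l1');h=q.x
print('holder',np.round(h,4),np.round(r(h).reshape(-1,2),1).tolist())
b=.0475
J=[((.032,-.032),b,(344,179)),((.038,.006),b,(241,225)),((.038,-.006),b,(262,212)),((.038,.006),b+.06,(210,294)),((.032,.006),b+.06,(231,319)),((.032,-.006),b+.06,(267,293)),((.032,.032),b+.06,(153,366)),((.032,.032),b,(188,286))]
for hz in (0,1):
    r2=lambda p:np.concatenate([pt(p[:3],l,z+hz*p[3])-P(u) for l,z,u in J])
    q=least_squares(r2,[.534,-.2285,.28,0],loss='soft_l1');j=q.x
    d=j[:2]-h[:2];a=h[2]
    print('jar',np.round(j,4),np.round(r2(j).reshape(-1,2),1).tolist(),'rel holder',np.round([d@[np.cos(a),np.sin(a)],d@[-np.sin(a),np.cos(a)],j[2]-a],4))
E
python3 rel.py
```

```text
holder [ 0.5342 -0.2283  0.2803] [[0.3, -0.4], [-0.8, 0.6], [0.7, 0.3], [-0.9, 0.2], [0.8, -0.0], [-0.2, -0.3], [-0.1, -0.1]]
jar [ 0.5335 -0.2255  0.261   0.    ] [[1.6, -0.0], [-0.4, 2.2], [4.0, -1.5], [0.9, 1.7], [-2.1, -1.4], [-0.3, -1.4], [-4.3, 2.1], [0.5, -0.0]] rel holder [ 0.0001  0.0028 -0.0193]
jar [ 0.5318 -0.2246  0.2734 -0.0064] [[-0.1, 0.7], [-0.1, 2.7], [3.7, -0.8], [1.8, 1.1], [-1.4, -2.4], [-0.5, -2.2], [-1.6, 0.5], [1.8, -0.0]] rel holder [-0.0013  0.0042 -0.0069]
```

Emit:
servo_tool(rows=[[0,0,0,0,0,0,1],[0,0,0,0,0,0,1],[0,0,0,0,0,0,1]])

```text
time_s: 9.1
tool_pos: [0.5378, -0.2291, 0.1195]
orientation: [3.095, -0.538, 0.002]
contact_force: [-0.6, 0.4, -5.4]
grip_width: 0.059
finger_force: 45.9
```

Emit:
servo_tool(rows=[[0.003,0.003,0.02,0,0,-0.02,1],[0.003,0.003,0.05,0,0,-0.02,1],[0.003,0.003,0.07,0,0,-0.02,1],[0.003,0.003,0.085,0,0,-0.02,1],[0.003,0.003,0.1,0,0,-0.02,1],[0.003,0.003,0.1,0,0,-0.02,1]])

```text
time_s: 9.7
tool_pos: [0.5375, -0.2297, 0.093]
orientation: [-3.097, 0.522, 0.002]
contact_force: [0.5, -0.1, -4.8]
grip_width: 0.0591
finger_force: 45.9
```

Emit:
servo_tool(rows=[[0,0,0.015,0,0,0,1],[0,0,0.03,0,0,0,1],[0,0,0.045,0,0,0,1],[0,0,0.06,0,0,0,1],[0,0,0.06,0,0,0,1]])

```text
time_s: 10.2
tool_pos: [0.5374, -0.2296, 0.078]
orientation: [-3.097, 0.522, 0.002]
contact_force: [-0.5, 0.4, -5.2]
grip_width: 0.0586
finger_force: 45.9
```

Still sliding freely, with only the jar's weight on the wrist. Last few millimetres now.

Emit:
servo_tool(rows=[[0,0,0.008,0,0,0,1],[0,0,0.014,0,0,0,1],[0,0,0.02,0,0,0,1],[0,0,0.022,0,0,0,1],[0,0,0.022,0,0,0,1]])

```text
time_s: 10.7
tool_pos: [0.5384, -0.2301, 0.0743]
orientation: [3.098, -0.522, 0.002]
contact_force: [-1.9, 3.0, 3.9]
grip_width: 0.0589
finger_force: 46.7
```

Seated at TCP z 0.074 as predicted, with light contact. Now turning CCW about the jar's axis, in halves.

Emit:
servo_tool(rows=[[0,0,0,0,0,0,1],[0,0,0,0,0,0,1],[0,-0.001,0,0,0,-0.15,1],[0,-0.001,0,0,0,-0.3,1],[0,-0.002,0,0,0,-0.45,1],[-0.001,-0.003,0,0,0,-0.6,1],[-0.001,-0.003,0,0,0,-0.75,1],[-0.001,-0.003,0,0,0,-0.75,1]], grip_force=45)

```text
time_s: 11.5
tool_pos: [0.5389, -0.2294, 0.0743]
orientation: [3.139, 0.095, 0.004]
contact_force: [0.2, 3.6, 3.8]
grip_width: 0.0591
finger_force: 47.9
```

```bash
python3 look.py e1; python3 -c "
import cv2
from h import *
s=env.observe();print(s['torque'],s['contact_force'])
a=cv2.resize(cv2.imread('pics/e1.png')[60:360,90:420],None,fx=2,fy=2,interpolation=2)
cv2.imwrite('pics/e1c.png',a)"
```

```text
11.5 [ 0.5389 -0.2294  0.0743] [3.139 0.095 0.004] [-0.61  0.39  1.69  0.    1.06  0.9 ]
[ 0.5066794  -0.0634404   0.03652419] [-0.26411862  3.00034316  5.2461256 ]
```

View pics/e1c.png

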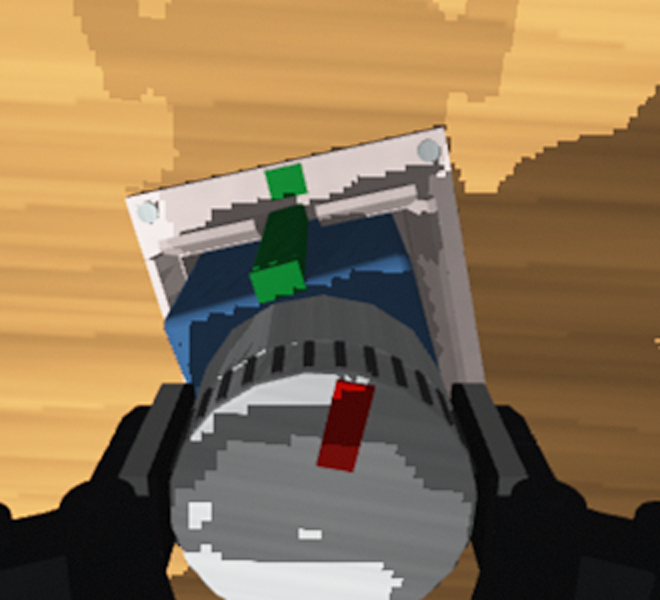

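The cap hasn't slipped in the fingers: the bar is still at (345,425). The jar's rib (278,250) is in the notch. The bar is at about -0.15 rad and the rib at 0.28, so about 0.43 rad remains.

Emit:
servo_tool(rows=[[0,-0.001,0,0,0,-0.15,1],[0,-0.001,0,0,0,-0.3,1],[0,-0.002,0,0,0,-0.45,1],[-0.001,-0.003,0,0,0,-0.6,1],[-0.001,-0.003,0,0,0,-0.7,1],[-0.001,-0.003,0,0,0,-0.8,1],[-0.001,-0.003,0,0,0,-0.8,1],[-0.001,-0.003,0,0,0,-0.8,1],[-0.001,-0.003,0,0,0,-0.8,1]])

```text
time_s: 12.45
tool_pos: [0.5383, -0.2285, 0.0744]
orientation: [3.052, 0.742, 0.002]
contact_force: [-2.1, 4.7, 8.3]
grip_width: 0.059
finger_force: 48.3
```

```bash
python3 look.py e2; python3 -c "
import cv2
from h import *
s=env.observe();print(s['torque'],s['contact_force'])
a=cv2.resize(cv2.imread('pics/e2.png')[60:360,90:420],None,fx=2,fy=2,interpolation=2)
cv2.imwrite('pics/e2c.png',a)"
```

```text
12.45 [ 0.5383 -0.2285  0.0744] [3.052e+00 7.420e-01 2.000e-03] [-0.6   0.39  1.69  0.    1.06  0.49]
[0.65414228 0.24069792 0.05084284] [-2.24838799  4.64078054  8.47666617]
```

View pics/e2c.png

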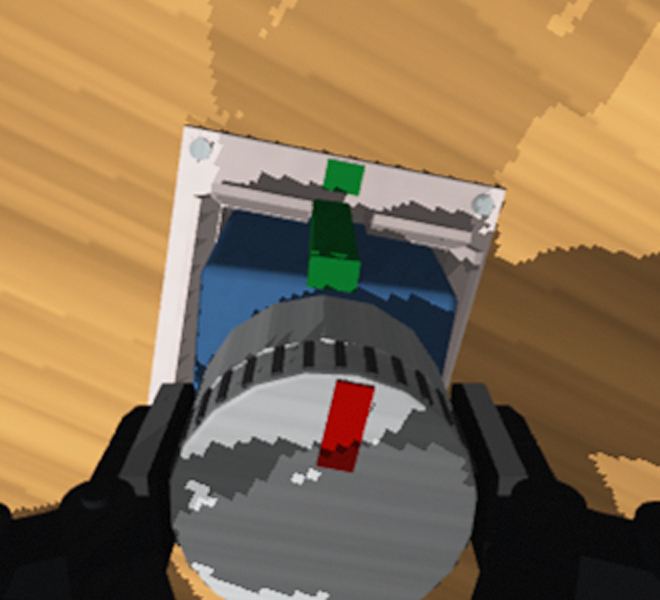

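Bar and rib are now aligned, both about 0.2 rad clockwise in the picture. The upward force grew from about 4-5 N to 8 N, which fits the sprung liner pushing, so the threads have let go. Lifting slowly.

Emit:
servo_tool(rows=[[0,0,0,0,0,0,1],[0,0,-0.004,0,0,0,1],[0,0,-0.01,0,0,0,1],[0,0,-0.016,0,0,0,1],[0,0,-0.024,0,0,0,1],[0,0,-0.024,0,0,0,1]])

```text
time_s: 13.1
tool_pos: [0.5374, -0.2288, 0.0792]
orientation: [3.052, 0.743, -0.001]
contact_force: [-0.2, -0.7, -0.9]
grip_width: 0.059
finger_force: 48.4
```

Only the cap's weight shows on the wrist, so it is free. Lifting to about 15 mm over the mouth.

Emit:
servo_tool(rows=[[0,0,-0.015,0,0,0,1],[0,0,-0.03,0,0,0,1],[0,0,-0.045,0,0,0,1],[0,0,-0.06,0,0,0,1],[0,0,-0.075,0,0,0,1],[0,0,-0.09,0,0,0,1],[0,0,-0.1,0,0,0,1],[0,0,-0.108,0,0,0,1],[0,0,-0.108,0,0,0,1],[0,0,-0.108,0,0,0,1],[0,0,-0.108,0,0,0,1]])

```text
time_s: 14.2
tool_pos: [0.5375, -0.2284, 0.106]
orientation: [-3.052, -0.743, 0.0]
contact_force: [-0.1, 0.0, -1.8]
grip_width: 0.0587
finger_force: 48.4
```

```bash
python3 look.py f1; python3 -c "
import cv2
from h import *
im=env.get_image('scene')
a=cv2.resize(cv2.imread('pics/f1.png')[60:360,90:420],None,fx=2,fy=2,interpolation=2)
a[:180,:180]=cv2.resize(im[140:220,210:290,::-1],(180,180),interpolation=2)
cv2.imwrite('pics/f1c.png',a)"
```

```text
14.2 [ 0.5375 -0.2284  0.106 ] [-3.052 -0.743  0.   ] [-0.6   0.34  1.68  0.    1.12  0.49]
```

View pics/f1c.png

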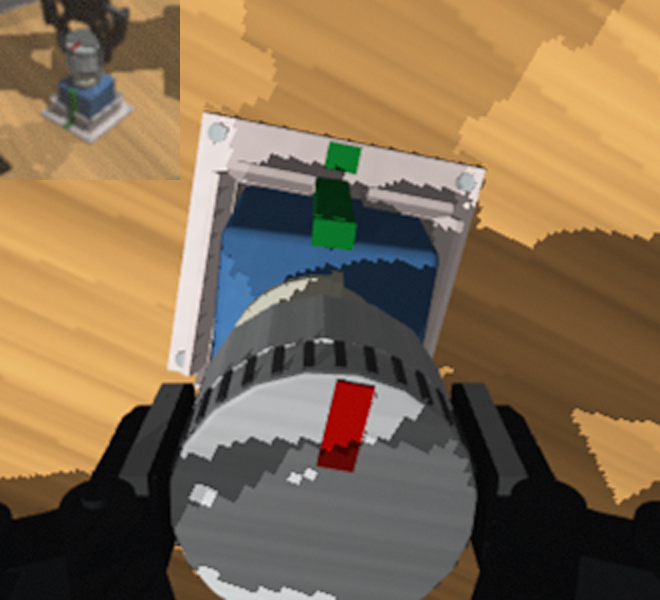

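The jar stays down in the holder with its rib in the notch (334,215). The cap is held level above the white neck (300,300), with the bar in line with the rib. Handing in.

```bash
python3 -c "
from rig import env
print(env.close_job())"
```

```text
the job is handed in; nothing more can be done
None
```

I handed the job in at about 14 s of the 50 s. The last images show the jar down in the holder with its rib in the notch, and the cap unscrewed and held level about 15 mm above the mouth; no verdict came back from the judging.

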